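# Set the dose on a leaning syringe dispenser

### The job

Set the dose on the empty syringe dispenser: turn the knurled knob at its upper end, a little at a time, until the pointer on the moving carriage stands opposite the notch between the two prongs of the index clip, and let go. Move the carriage by its knob only, do not run the pointer more than a centimetre past the notch, and leave the clip and the things standing around as they are.

Things in the scene. Friction and masses are not known exactly. Their poses are not given: they have to be found in the camera images.
- dispenser: Syringe dispenser fixed to the bench: grey foot plate and a white panel 136 mm wide, 205 mm long, leaning 35 deg from vertical towards the robot; carriage and syringe on its far, upward face. Origin on the bench, z up; foot plate x -105 to +55, y -68 to +68 mm. Panel's up direction (= knob axis) is (-0.574, 0, 0.819) here, its face looks along (0.819, 0, 0.574). Top: the knob, 270 mm.
- knob_grip (a point): Point on the axis of the round black knurled knob (36 mm diameter, 35 mm long) at the panel's upper end, 22 mm above the knob's lower end and 13 mm below its top along the axis. The lower end is 10 mm clear of a grey bearing block 40 mm wide. z: the knob's axis, up and towards the robot, 35 deg from vertical; grip it along this axis.
- drive_knob (a joint): Angle of the knob in rad, 0 to 8.6; grows as the knob is turned clockwise, seen looking down on its end. Each rad then moves the carriage and pointer 7 mm down the panel, away from the knob. The knob stays where it is left.
- carriage: Aluminium block 30 x 52 x 20 mm that slides along the panel, driven by the knob; it pushes the syringe's plunger and carries the pointer on its +y side. Origin on the panel's face, at the carriage's middle; z is the panel's up direction, x out of the face.
- pointer_tip (a point): Tip of the black pointer, a finger 2 mm thick at its end that sticks out from the carriage to the dispenser's +y side over the scale. Same axes as the carriage.
- notch (a point): Middle of the notch of the black index clip on the panel's +y edge: two prongs 7 mm thick with a 10 mm gap between them, open towards the pointer. Axes as the carriage's: z is the panel's up direction. It starts 15 to 46 mm lower on the panel than the pointer; when aligned, the pointer's tip is 2 mm from this point.
- dish: Bystander: clear round dish, 90 mm across, 16 mm high, on the bench below the syringe's nozzle. Origin at its underside's centre.
- beaker: Bystander: clear plastic beaker, 68 mm across, 90 mm high. Origin at its underside's centre.
- tape: Bystander: roll of pale tape lying flat, 90 mm across, 25 mm high. Origin at its underside's centre.
- reagent: Bystander: brown glass bottle with a black cap, 56 mm across, 120 mm high. Origin at its underside's centre.

How it is judged:
At the end, for the whole second after the job is handed in: The pointer stands opposite the notch, within 4 mm of its middle along the panel (its tip wholly between the prongs), and the knob is at rest (z of pointer_tip in the frame of notch between -0.004 and 0.004 m and velocity of joint drive_knob between -0.05 and 0.05 rad/s); the robot touches nothing.
It fails at once if The pointer was run more than 10 mm past the notch (z of pointer_tip in the frame of notch below -0.01 m).
It fails at once if The index clip was shifted by more than 3 mm (distance of notch from where it was at the start of the episode above 0.003 m).
It fails at once if The carriage was pushed by hand (over 3 N) instead of driven by its knob (contact force between any of the fingers, the arm and carriage above 3 N).
It fails at once if A bystander (dish, beaker, tape or bottle) was moved by more than 30 mm (distance of any of dish, beaker, tape, reagent from where it was at the start of the episode above 0.03 m).
It fails at once if A bystander was tipped over (angle between any of dish, beaker, tape, reagent's own z axis and vertical above 0.5 rad).
It also fails if it takes over 72 s, if anything falls off the work surface, if the arm or the gripper's body presses on something with over 40 N, if the wrist force passes 120 N, or if a joint passes its speed limit or range.

### The arm

A 6-joint arm with a two-finger parallel gripper is mounted at the origin on the work surface. World frame = base frame: x ahead of the robot, y to its left, z up, the work surface at z = 0. Lengths are in m, angles in rad, forces in N, time in s.
With the tool pointing down it reaches from about 0.325 to 0.85 m from the base axis. Payload 4.4 kg.
Tool frame: the origin (TCP) lies at the very end of the fingers, on their centre line; the grasp point (between the pads) lies 19 mm behind it; z points along the fingers, y is the line along which they close (so a half turn about z gives the same grasp; the last joint's range is limited). The gripper opens to 94 mm and grips with 3 to 60 N. Pads are 16 mm wide; open, the fingers measure 119 mm over their backs; the gripper's body (75 mm by 177 mm) begins 78 mm behind the grasp point.
Start: joints at [-1.423, 0.207, 1.542, -0, 1.393, -0.15], TCP at [0.169, -0.55, 0.179] pointing down, gripper open.
Joint ranges: [-2.73, 2.73], [-0.86, 2.22], [0.23, 2.46], [-1.11, 4.25], [0.08, 2.63], [-2.82, 2.82]. Speed limits (rad/s): [2.79, 2.79, 3.14, 3.14, 3.14, 3.14].

### API

Orientations are given as a rotation vector (axis times angle).
In Python, from station import sensors, imaging, workorder gives the robot as it stands.
- The arm moves only by the tool servo_tool, never from a script. Its argument "plan" is a list of rows, each an object with "xyz": the shift along the tool's x, y, z in mm, a list of three; "dr": the turn, a rotation vector about the tool's x, y, z in rad, a list of three; "jaw": the finger opening in mm, from 0 to 94. In form: [{"xyz": [dx, dy, dz], "dr": [ax, ay, az], "jaw": jaw}, ...]. A call has 1 to 20 rows; each row is the pose to reach, as a shift and turn from the pose commanded when the call began, along the tool's axes at that moment; what a row does not reach only later rows make up. A row lasts 1/10 s, in which the tool goes at most 50 mm and 8.59 degrees, less where a joint would pass 70% of its speed; a pose out of reach is approached as far as the arm can. A call with a gripper value outside its range is refused whole. The fingers move at their own pace and stop on an object; the grip force is fixed at half the most. Time passes only in rows, so rows that repeat a pose let the fingers close. It gives the time, the measured TCP pose, the force, the opening and the grip force at its end, in the units of the state.
- sensors.state(): the state, without advancing time (a new reading comes with each control period).
- imaging.snapshot(name): name is "scene" or "top" or "wrist"; returns a dict with "pixels" (400x640x3 uint8, blue, green, red), "vfov" (degrees; the focal length in pixels is half the picture's height over the tangent of half this angle, whatever the lens; pixels are square), "cx", "cy" (the principal point, pixels), "dist_coeffs" ([k1, k2, p1, p2, k3] as OpenCV has them; the pictures are not rectified), "extrinsics" (4x4, takes a point from camera to world coordinates). Camera axes: x right, y up, looking along -z (the intrinsics and any distortion apply to the point x, -y, -z); pixel columns grow to the right and rows downward; lengths in m; the calibration is good to about 2 mm. A picture is of the moment at which its call begins. There is no depth.
- workorder.hand_in(): hands the job in; it is judged then, once.
The state is a dict: "clock": time; "joint_positions": joint angles; "joint_velocities": joint speeds; "effort": joint torques, N m; "position": TCP position; "orientation": TCP orientation; "contact_force": force on the tool from outside, world axes, zero at the start; "torque": the same for the moment, N m; "gripper_width": finger opening in m; "grasp_force": force on a finger pad.
Only numpy, scipy, OpenCV 4.12 (cv2) and the standard library are available. Lean on these libraries where they do the work, as an engineer would, in place of code of your own. Each camera call takes 0.05 s, during which the arm holds its last target. There are 200 camera calls.

## Working session

There is one attempt and no reset: what is moved stays moved. The work goes in short steps, Python scripts to look and compute and a tool call to move; the robot and the scene stay as the last step left them, time stands still between calls to the robot, and variables do not carry over. Pictures are saved under pics/ and viewed, at most 10 in all, crops included, and the job is handed in when it is done.

Besides the shell and the picture viewer there is one more tool, called after "Request:" in YAML: its name, and indented under it one key for each argument. servo_tool: Moves the arm, as the interface text tells. Its arguments: {"type":"object","properties":{"plan":{"type":"array"}},"required":["plan"]}

```bash
mkdir -p pics; cat > h.py <<'E'
import numpy as np, cv2
from scipy.spatial.transform import Rotation as R
from station import sensors, imaging, workorder
def K(s):
    f=200/np.tan(np.radians(s["vfov"])/2); return np.array([[f,0,s["cx"]],[0,f,s["cy"]],[0,0,1.]])
def ray(s,uv):
    p=cv2.undistortPoints(np.array([[uv]],float),K(s),np.array(s["dist_coeffs"],float))[0,0]
    T=np.array(s["extrinsics"]); d=T[:3,:3]@np.array([p[0],-p[1],-1]); return T[:3,3],d/np.linalg.norm(d)
def plane(s,uv,p0,n):
    o,d=ray(s,uv); n=np.array(n); return o+d*((np.array(p0)-o)@n)/(d@n)
def tri(rs):
    A=sum(np.eye(3)-np.outer(d,d) for o,d in rs); b=sum((np.eye(3)-np.outer(d,d))@o for o,d in rs); return np.linalg.solve(A,b)
def proj(s,P):
    T=np.linalg.inv(np.array(s["extrinsics"])); c=T[:3,:3]@np.array(P)+T[:3,3]
    return cv2.projectPoints(np.array([[c[0],-c[1],-c[2]]]),np.zeros(3),np.zeros(3),K(s),np.array(s["dist_coeffs"],float))[0][0,0]
E
python3 - <<'E'
from h import *
a=[]
for n in ("scene","top"):
    s=imaging.snapshot(n); cv2.imwrite(f"pics/{n}0.png",s["pixels"]); print(n,np.round(s["extrinsics"],3).tolist(),s["vfov"],s["dist_coeffs"])
print(sensors.state())
E
```

```text
scene [[-0.107, -0.726, 0.68, 1.118], [0.994, -0.089, 0.061, 0.087], [0.016, 0.682, 0.731, 0.746], [0.0, 0.0, 0.0, 1.0]] 54.81127514021178 [-0.06984783  0.          0.          0.          0.        ]
top [[0.007, 0.996, -0.087, 0.475], [-1.0, 0.005, -0.024, 0.016], [-0.024, 0.087, 0.996, 1.369], [0.0, 0.0, 0.0, 1.0]] 42.74252567516649 [-0.15825673  0.          0.          0.          0.        ]
{'clock': 0.1, 'joint_positions': array([-1.42247559e+00,  2.07358846e-01,  1.54277588e+00, -1.94074457e-05,
        1.39353679e+00, -1.50482297e-01]), 'joint_velocities': array([-0.00178727, -0.00315183, -0.00333636, -0.00015462, -0.00098357,
        0.00074999]), 'effort': array([-6.28169018e-04, -3.71868646e+01, -2.82294703e+01,  6.99629844e-02,
        3.11509450e-02, -5.40025701e-05]), 'position': array([ 0.1691414 , -0.54873956,  0.17801005]), 'orientation': array([-3.10453985e+00, -4.67310494e-01,  2.64551000e-05]), 'contact_force': array([-0.12120328,  0.81148886, -0.78838879]), 'torque': array([ 0.02427915, -0.00195664, -0.00755475]), 'grasp_force': 0.0, 'gripper_width': 0.0944945970500126}
```

View pics/scene0.png

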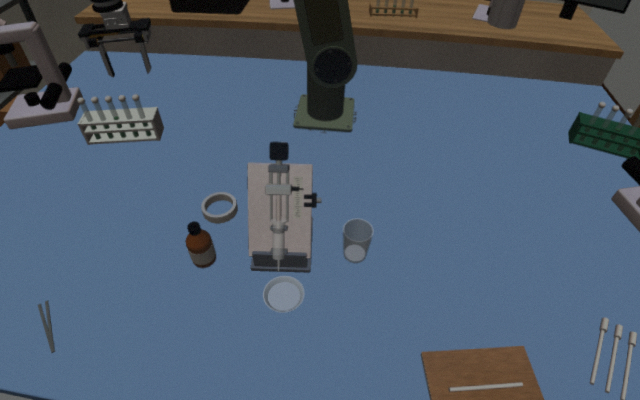

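View pics/top0.png

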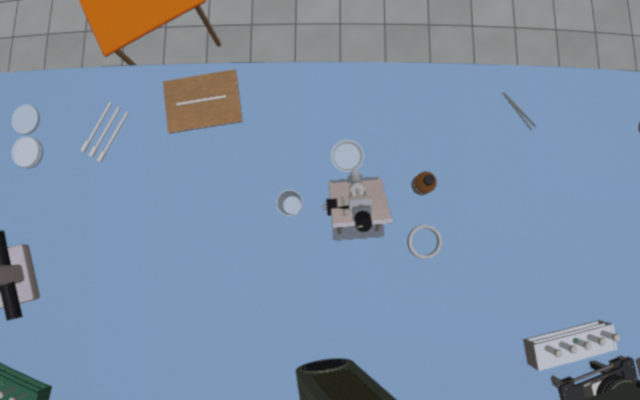

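The scene view shows the knob at about (279,151), the pointer at (300,189) and the clip at (311,200). In the top view the knob is at (363,221) and the clip at (332,207). I'll enlarge both views.

```bash
python3 - <<'E'
from h import *
a=cv2.imread("pics/scene0.png")[135:275,240:330]; b=cv2.imread("pics/top0.png")[165:245,315:400]
a=cv2.resize(a,None,fx=4.2,fy=4.2,interpolation=3); b=cv2.resize(b,None,fx=4.8,fy=4.8,interpolation=3)
c=np.zeros((590,800,3),np.uint8); c[:a.shape[0],:a.shape[1]]=a; c[:b.shape[0],385:385+b.shape[1]]=b; cv2.imwrite("pics/z0.png",np.clip(c*1.4,0,255).astype(np.uint8))
E
```

```text
(no output)
```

View pics/z0.png

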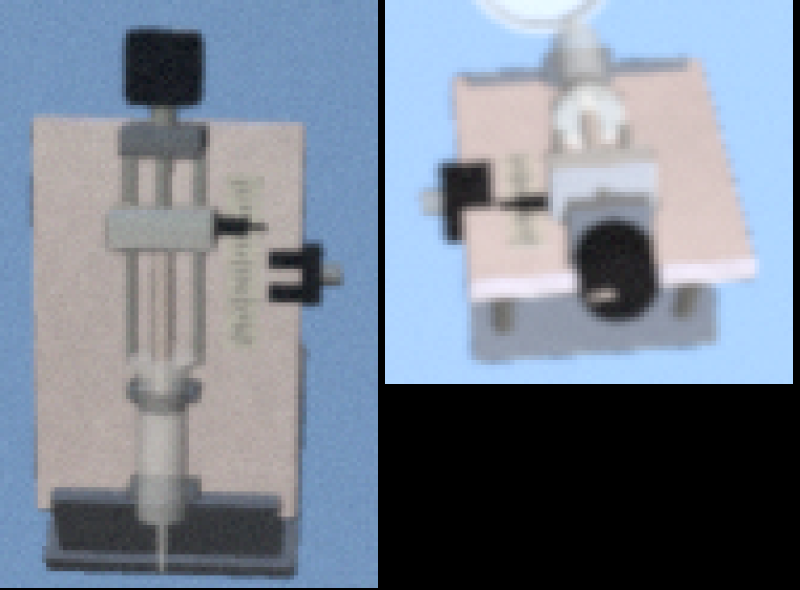

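The crop shows the panel's face corners, the knob silhouette, the pointer between knob and clip, and the clip's prongs at scene-crop rows 262 and 290. I'll triangulate these and work out the approach.

```bash
cat >> h.py <<'E'
def sc(u,v): return (u/4.2+240-.38, v/4.2+135-.38)
def tp(u,v): return ((u-385)/4.8+315-.4, v/4.8+165-.4)
E
python3 - <<'E'
from h import *
S=imaging.snapshot("scene");T=imaging.snapshot("top")
P={}
for n,a,b in (("right",(33,118),(755,260)),("left",(303,125),(470,279)),("knob",(164,67),(615,271)),("clip",(308,276),(465,200)),("tip",(266,227),(500,203))):
    P[n]=tri([ray(S,sc(*a)),ray(T,tp(*b))]); print(n,P[n].round(4),(proj(S,P[n])-sc(*a)).round(1),(proj(T,P[n])-tp(*b)).round(1))
d=P["left"]-P["right"]; print("yaw",np.degrees(np.arctan2(-d[0],d[1])),np.linalg.norm(d))
k=P["knob"]; print([np.round(plane(s,p,[0,0,.2453],[0,0,1.]),4) for s,p in ((S,sc(164,67)),(T,tp(615,271)))])
E
```

```text
right [ 0.5264 -0.1164  0.2185] [-0.5 -0. ] [-0.4  0.1]
left [0.5168 0.0172 0.22  ] [-0.4 -0. ] [-0.4  0. ]
knob [ 0.5197 -0.0493  0.252 ] [-0.2 -0. ] [-0.2  0. ]
clip [0.558  0.0223 0.1559] [-1.6 -0. ] [-1.4  0.1]
tip [0.5548 0.0032 0.185 ] [-0.6 -0. ] [-0.5  0.1]
yaw 4.088470855474941 0.13395161125336438
[array([ 0.5115, -0.0508,  0.2453]), array([ 0.52  , -0.05  ,  0.2453])]
```

```bash
cat >> h.py <<'E'
psi=np.radians(4.1); U=np.array([-.5736*np.cos(psi),-.5736*np.sin(psi),.8192])
def pose_R(z,yaw):   # tool z given; tool x = heading yaw made perpendicular
    z=z/np.linalg.norm(z); x=np.array([np.cos(yaw),np.sin(yaw),0]); x-=z*(x@z); x/=np.linalg.norm(x); return R.from_matrix(np.c_[x,np.cross(z,x),z])
def rel(p0,R0,p,Rt): return (R0.inv().apply(np.array(p)-p0)*1e3).round(1),(R0.inv()*Rt).as_rotvec().round(3)
E
python3 - <<'E'
from h import *
s=sensors.state(); p0=s["position"];R0=R.from_rotvec(s["orientation"])
W=[.40,-.25,.36]; Rw=pose_R(np.array([0,0,-1.]),.3+1.6)
print(rel(p0,R0,W,Rw)); print(rel(np.array(W),Rw,[.4846,-.0522,.2967],pose_R(-U,3.37)))
E
```

```text
(array([ 308.7, -218.1, -181.3]), array([-1.000e-03, -1.000e-03, -1.601e+00]))
(array([159.8, 144. ,  63.3]), array([-0.357, -0.568, -1.453]))
```

Request:
servo_tool:
  plan:
    - {"xyz": [0, 0, -50], "dr": [0, 0, 0], "jaw": 94}
    - {"xyz": [0, 0, -100], "dr": [0, 0, -0.1], "jaw": 94}
    - {"xyz": [40, -28, -130], "dr": [0, 0, -0.25], "jaw": 94}
    - {"xyz": [80, -56, -181], "dr": [0, 0, -0.4], "jaw": 94}
    - {"xyz": [110, -80, -181], "dr": [0, 0, -0.55], "jaw": 94}
    - {"xyz": [140, -100, -181], "dr": [0, 0, -0.7], "jaw": 94}
    - {"xyz": [170, -120, -181], "dr": [0, 0, -0.85], "jaw": 94}
    - {"xyz": [200, -140, -181], "dr": [0, 0, -1.0], "jaw": 94}
    - {"xyz": [230, -160, -181], "dr": [0, 0, -1.15], "jaw": 94}
    - {"xyz": [260, -180, -181], "dr": [0, 0, -1.3], "jaw": 94}
    - {"xyz": [290, -200, -181], "dr": [0, 0, -1.45], "jaw": 94}
    - {"xyz": [309, -218, -181], "dr": [0, 0, -1.6], "jaw": 94}
    - {"xyz": [309, -218, -181], "dr": [0, 0, -1.6], "jaw": 94}
    - {"xyz": [309, -218, -181], "dr": [0, 0, -1.6], "jaw": 94}

```text
clock: 1.6
position: [0.4003, -0.2501, 0.3599]
orientation: [-1.83, -2.554, 0.001]
contact_force: [-0.4, 1.1, 1.3]
gripper_width: 0.094
grasp_force: 0.0
```

```bash
python3 - <<'E'
from h import *
s=sensors.state(); p0=s["position"];R0=R.from_rotvec(s["orientation"]); print(s["clock"],p0.round(3),s["joint_positions"].round(2))
print(rel(p0,R0,[.4846,-.0522,.2967],pose_R(-U,3.37)))
E
```

```text
1.6 [ 0.4  -0.25  0.36] [-0.74 -0.1   1.5  -0.    1.74 -1.07]
(array([160.3, 143.5,  63.1]), array([-0.358, -0.568, -1.455]))
```

Request:
servo_tool:
  plan:
    - {"xyz": [13, 12, 5], "dr": [-0.03, -0.047, -0.121], "jaw": 94}
    - {"xyz": [27, 24, 10], "dr": [-0.06, -0.095, -0.242], "jaw": 94}
    - {"xyz": [40, 36, 15], "dr": [-0.09, -0.142, -0.364], "jaw": 94}
    - {"xyz": [53, 48, 20], "dr": [-0.119, -0.189, -0.485], "jaw": 94}
    - {"xyz": [67, 60, 25], "dr": [-0.149, -0.237, -0.606], "jaw": 94}
    - {"xyz": [80, 72, 30], "dr": [-0.179, -0.284, -0.728], "jaw": 94}
    - {"xyz": [93, 84, 35], "dr": [-0.209, -0.331, -0.849], "jaw": 94}
    - {"xyz": [107, 96, 40], "dr": [-0.239, -0.379, -0.97], "jaw": 94}
    - {"xyz": [120, 108, 45], "dr": [-0.269, -0.426, -1.091], "jaw": 94}
    - {"xyz": [133, 120, 50], "dr": [-0.298, -0.473, -1.213], "jaw": 94}
    - {"xyz": [147, 132, 55], "dr": [-0.328, -0.521, -1.334], "jaw": 94}
    - {"xyz": [160, 143, 63], "dr": [-0.358, -0.568, -1.455], "jaw": 94}
    - {"xyz": [160, 143, 63], "dr": [-0.358, -0.568, -1.455], "jaw": 94}
    - {"xyz": [160, 143, 63], "dr": [-0.358, -0.568, -1.455], "jaw": 94}

```text
clock: 3.0
position: [0.4839, -0.0542, 0.297]
orientation: [-0.325, 2.511, -0.048]
contact_force: [-0.0, 0.6, 0.2]
gripper_width: 0.0941
grasp_force: 0.0
```

```bash
python3 - <<'E'
from h import *
s=sensors.state(); p0=s["position"];R0=R.from_rotvec(s["orientation"]); print(s["clock"],p0.round(4),s["joint_positions"].round(2),R0.as_matrix()[:,2],-U)
print(rel(p0,R0,[.5247,-.0493,.2394],pose_R(-U,3.37)))
S=imaging.snapshot("scene");W=imaging.snapshot("wrist")
a=cv2.resize(S["pixels"][90:275,240:350],None,fx=3.2,fy=3.2,interpolation=3)
b=cv2.resize(W["pixels"],(440,275)); c=np.zeros((592,800,3),np.uint8);c[:a.shape[0],:352]=a;c[:275,356:796]=b
cv2.imwrite("pics/pre.png",np.clip(c*1.4,0,255).astype(np.uint8))
print(proj(W,[.518,-.05,.249]))
E
```

```text
3.0 [ 0.4839 -0.0542  0.297 ] [-0.56 -0.54  2.07  0.38  1.13 -2.47] [ 0.57177767  0.03923527 -0.81946988] [ 0.57213203  0.04101093 -0.8192    ]
(array([-1. ,  1.9, 70.7]), array([-0.002, -0.001, -0.004]))
[327.1992737  204.07289475]
```

View pics/pre.png

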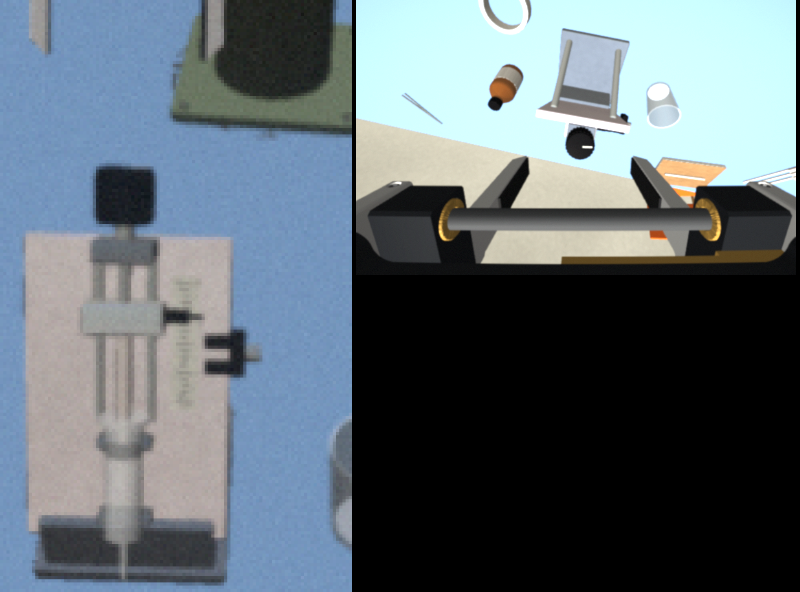

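Scene crop: the pointer is at (200,316) and the notch at about (222,354), and the gripper has not reached the knob yet. In the wrist view the knob lies between the finger planes, near full-size pixel (326,209). I'll refine the lateral centring from the wrist picture.

```bash
python3 - <<'E'
from h import *
s=sensors.state(); R0=R.from_rotvec(s["orientation"]);p0=s["position"]
W=imaging.snapshot("wrist"); m=(W["pixels"].max(2)<45).astype(np.uint8); m[:170]=0;m[238:]=0;m[:,:280]=0;m[:,375:]=0
n,l,st,c=cv2.connectedComponentsWithStats(m); i=1+st[1:,4].argmax(); print(st[i],c[i])
for t in (0,.0175,-.0175):print(t,proj(W,np.array([.518,-.05,.249])+t*U))
top=plane(W,c[i],np.array([.518,-.05,.249])+.012*U,U); print(top, R0.inv().apply(top-p0)*1e3, "cur est", R0.inv().apply(np.array([.518,-.05,.249])-p0)*1e3)
cam=np.array(W["extrinsics"]);print(R0.inv().apply(cam[:3,3]-p0)*1e3, R0.inv().apply(-cam[:3,2]))
E
```

```text
[ 306  185   40   45 1358] [324.95581738 206.92857143]
0 [327.14676055 203.54134287]
0.0175 [327.23174787 209.08640939]
-0.0175 [327.07159984 198.63883726]
[ 0.51133054 -0.05245794  0.25886896] [ 0.67219899 -0.1210719  47.54159314] cur est [ 0.37564713  1.85426024 59.53866272]
[ 7.43199231e+01  1.22676172e-01 -2.05277661e+02] [-2.56485933e-01 -5.66167386e-04  9.66547798e-01]
```

Request:
servo_tool:
  plan:
    - {"xyz": [0, 0, 20], "dr": [0, 0, 0], "jaw": 94}
    - {"xyz": [0, 0, 40], "dr": [0, 0, 0], "jaw": 70}
    - {"xyz": [0, 0, 60], "dr": [0, 0, 0], "jaw": 60}
    - {"xyz": [0, 0, 70], "dr": [0, 0, 0], "jaw": 60}
    - {"xyz": [0, 0, 70], "dr": [0, 0, 0], "jaw": 60}
    - {"xyz": [0, 0, 70], "dr": [0, 0, 0], "jaw": 30}
    - {"xyz": [0, 0, 70], "dr": [0, 0, 0], "jaw": 30}
    - {"xyz": [0, 0, 70], "dr": [0, 0, 0], "jaw": 30}
    - {"xyz": [0, 0, 70], "dr": [0, 0, 0], "jaw": 30}
    - {"xyz": [0, 0, 70], "dr": [0, 0, 0], "jaw": 30}
    - {"xyz": [0, 0, 70], "dr": [0, 0, 0], "jaw": 30}

```text
clock: 4.25
position: [0.5248, -0.0507, 0.2409]
orientation: [-0.332, 2.508, -0.05]
contact_force: [-2.7, -2.6, 2.2]
gripper_width: 0.0334
grasp_force: 30.0
```

Request:
servo_tool:
  plan:
    - {"xyz": [0, 0, 0], "dr": [0, 0, 0.1], "jaw": 30}
    - {"xyz": [0, 0, 0], "dr": [0, 0, 0.2], "jaw": 30}
    - {"xyz": [0, 0, 0], "dr": [0, 0, 0.3], "jaw": 30}
    - {"xyz": [0, 0, 0], "dr": [0, 0, 0.4], "jaw": 30}
    - {"xyz": [0, 0, 0], "dr": [0, 0, 0.5], "jaw": 30}
    - {"xyz": [0, 0, 0], "dr": [0, 0, 0.6], "jaw": 30}
    - {"xyz": [0, 0, 0], "dr": [0, 0, 0.7], "jaw": 30}
    - {"xyz": [0, 0, 0], "dr": [0, 0, 0.8], "jaw": 30}
    - {"xyz": [0, 0, 0], "dr": [0, 0, 0.9], "jaw": 30}
    - {"xyz": [0, 0, 0], "dr": [0, 0, 1.0], "jaw": 30}
    - {"xyz": [0, 0, 0], "dr": [0, 0, 1.0], "jaw": 30}
    - {"xyz": [0, 0, 0], "dr": [0, 0, 1.0], "jaw": 30}

```text
clock: 5.45
position: [0.5251, -0.0487, 0.2412]
orientation: [0.921, 2.394, 0.349]
contact_force: [-0.2, 3.9, 5.5]
gripper_width: 0.0336
grasp_force: 30.0
```

```bash
python3 - <<'E'
from h import *
s=sensors.state(); print(s["clock"],s["joint_positions"].round(2),s["torque"])
S=imaging.snapshot("scene")
c=cv2.resize(S["pixels"][130:260,240:340],None,fx=4.5,fy=4.5,interpolation=3)
cv2.imwrite("pics/t1.png",np.clip(c*1.4,0,255).astype(np.uint8))
E
```

```text
5.45 [-0.48 -0.39  2.1   0.39  0.93 -1.47] [ 0.66248255 -0.38982896  0.44225473]
```

View pics/t1.png

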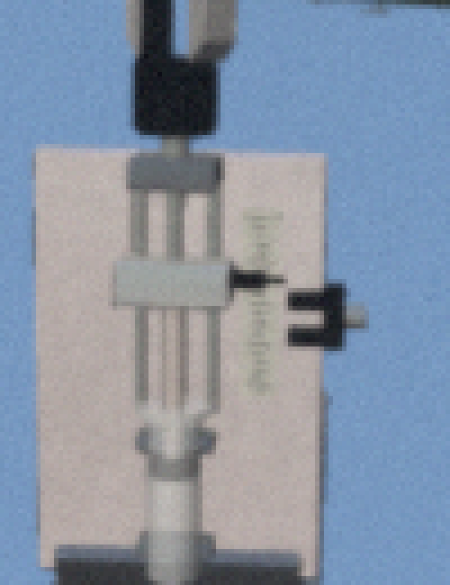

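The pointer has moved from about crop row 266 to 281, and the notch's middle is at row 317, so the direction and rate are right. About 17 mm is left. I'll turn another 1.6 rad and then measure by mask.

Request:
servo_tool:
  plan:
    - {"xyz": [0, 0, 0], "dr": [0, 0, 0.12], "jaw": 30}
    - {"xyz": [0, 0, 0], "dr": [0, 0, 0.24], "jaw": 30}
    - {"xyz": [0, 0, 0], "dr": [0, 0, 0.36], "jaw": 30}
    - {"xyz": [0, 0, 0], "dr": [0, 0, 0.48], "jaw": 30}
    - {"xyz": [0, 0, 0], "dr": [0, 0, 0.6], "jaw": 30}
    - {"xyz": [0, 0, 0], "dr": [0, 0, 0.72], "jaw": 30}
    - {"xyz": [0, 0, 0], "dr": [0, 0, 0.84], "jaw": 30}
    - {"xyz": [0, 0, 0], "dr": [0, 0, 0.96], "jaw": 30}
    - {"xyz": [0, 0, 0], "dr": [0, 0, 1.08], "jaw": 30}
    - {"xyz": [0, 0, 0], "dr": [0, 0, 1.2], "jaw": 30}
    - {"xyz": [0, 0, 0], "dr": [0, 0, 1.32], "jaw": 30}
    - {"xyz": [0, 0, 0], "dr": [0, 0, 1.44], "jaw": 30}
    - {"xyz": [0, 0, 0], "dr": [0, 0, 1.6], "jaw": 30}
    - {"xyz": [0, 0, 0], "dr": [0, 0, 1.6], "jaw": 30}
    - {"xyz": [0, 0, 0], "dr": [0, 0, 1.6], "jaw": 30}

```text
clock: 7.0
position: [0.5276, -0.0487, 0.2432]
orientation: [2.592, 1.104, 0.855]
contact_force: [11.5, 5.6, 2.5]
gripper_width: 0.0331
grasp_force: 30.0
```

```bash
cat > m.py <<'E'
from h import *
s=sensors.state(); print(s["clock"],s["joint_positions"].round(2))
S=imaging.snapshot("scene")
px=np.mean([imaging.snapshot("scene")["pixels"].astype(float) for _ in range(4)],0)
N=np.array([.8192*np.cos(psi),.8192*np.sin(psi),.5736]); P0=[.5548,.0032,.185]
g=255-px.max(2)          # darkness
def prof(c0,c1,r0,r1): # dark-weighted row centroid per column, above panel background
    o=[]
    for c in range(c0,c1):
        v=g[r0:r1,c]; v=np.clip(v-np.percentile(v,30)-25,0,None); o.append((c,(v*np.arange(r0,r1)).sum()/max(v.sum(),1e-9),v.sum()))
    return np.array(o)
np.set_printoptions(suppress=True,precision=1,linewidth=160)
cl=prof(305,311,190,212); print("clip",cl.T)
pt=prof(293,303,188,212); print("ptr",pt.T)
import sys
v=cv2.resize(px[170:230,270:330].astype(np.uint8),None,fx=9,fy=9,interpolation=3); cv2.imwrite(f"pics/{sys.argv[1]}.png",np.clip(v*1.4,0,255).astype(np.uint8))
C=plane(S,(308,cl[1:-1,1].mean()),P0,N); k=pt[:,2]>60; k[:3]=False; T=plane(S,(pt[4:8,0].mean(),pt[4:8,1].mean()),P0,N)
print("pointer above notch mm",(T-C)@U*1e3)
E
python3 m.py t2
```

```text
7.0 [-0.48 -0.39  2.1   0.39  0.93  0.13]
clip [[305.  306.  307.  308.  309.  310. ]
 [200.4 200.4 200.4 200.4 200.4 200.4]
 [581.  577.5 590.2 585.8 590.8 539. ]]
ptr [[293.  294.  295.  296.  297.  298.  299.  300.  301.  302. ]
 [197.1 197.1 197.1 197.1 197.1 197.2 197.2 197.3 197.3 197.2]
 [301.  284.1 270.8 246.1 207.3 174.6 101.7  66.8  57.6  43.6]]
pointer above notch mm 6.063657530648863
```

View pics/t2.png

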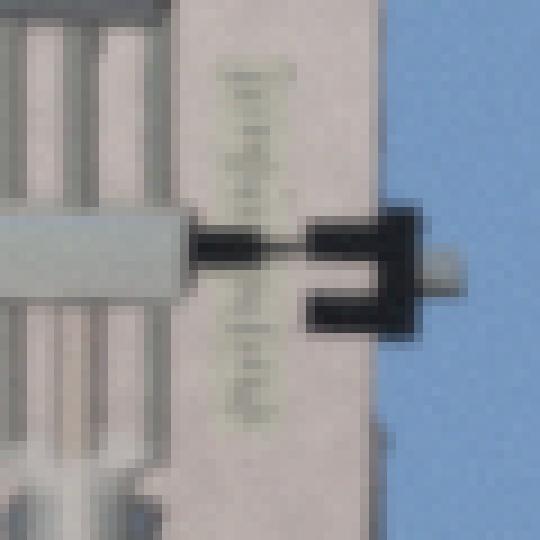

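The pointer is at crop row 246, level with the upper prong, and the notch's middle is at row 277. The mask measurement gives 6.1 mm left, or about 0.86 rad.

Request:
servo_tool:
  plan:
    - {"xyz": [0, 0, 0], "dr": [0, 0, 0.1], "jaw": 30}
    - {"xyz": [0, 0, 0], "dr": [0, 0, 0.2], "jaw": 30}
    - {"xyz": [0, 0, 0], "dr": [0, 0, 0.3], "jaw": 30}
    - {"xyz": [0, 0, 0], "dr": [0, 0, 0.4], "jaw": 30}
    - {"xyz": [0, 0, 0], "dr": [0, 0, 0.5], "jaw": 30}
    - {"xyz": [0, 0, 0], "dr": [0, 0, 0.6], "jaw": 30}
    - {"xyz": [0, 0, 0], "dr": [0, 0, 0.7], "jaw": 30}
    - {"xyz": [0, 0, 0], "dr": [0, 0, 0.8], "jaw": 30}
    - {"xyz": [0, 0, 0], "dr": [0, 0, 0.86], "jaw": 30}
    - {"xyz": [0, 0, 0], "dr": [0, 0, 0.86], "jaw": 30}
    - {"xyz": [0, 0, 0], "dr": [0, 0, 0.86], "jaw": 30}

```text
clock: 8.35
position: [0.5282, -0.0504, 0.2437]
orientation: [-2.935, 0.081, -0.939]
contact_force: [13.5, 2.5, 0.2]
gripper_width: 0.033
grasp_force: 30.0
```

```bash
python3 m.py t3
```

```text
8.35 [-0.48 -0.39  2.1   0.39  0.92  0.99]
clip [[305.  306.  307.  308.  309.  310. ]
 [200.4 200.4 200.4 200.4 200.4 200.4]
 [568.  579.5 588.2 590.2 590.  545.2]]
ptr [[293.  294.  295.  296.  297.  298.  299.  300.  301.  302. ]
 [199.9 199.9 199.8 199.8 199.9 199.8 199.8 199.8 199.9 200. ]
 [284.6 272.6 269.  257.8 225.3 175.8 101.6  60.3  41.8  30.2]]
pointer above notch mm 0.5193463585758084
```

View pics/t3.png

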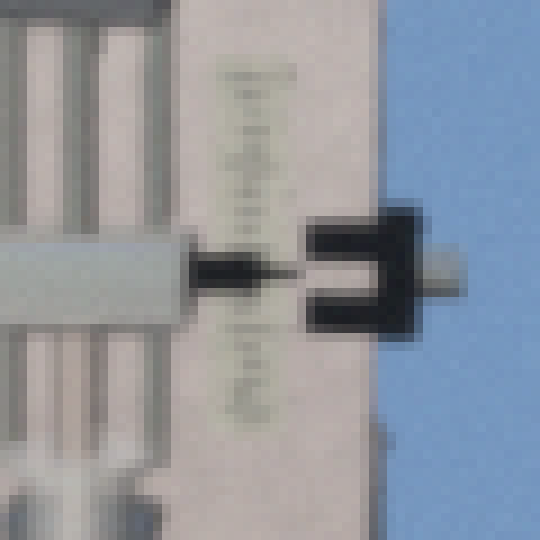

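The pointer (row 272) now stands between the prongs, 0.5 mm above the middle. I'll release the knob and back off along its axis.

Request:
servo_tool:
  plan:
    - {"xyz": [0, 0, 0], "dr": [0, 0, 0], "jaw": 50}
    - {"xyz": [0, 0, 0], "dr": [0, 0, 0], "jaw": 70}
    - {"xyz": [0, 0, 0], "dr": [0, 0, 0], "jaw": 70}
    - {"xyz": [0, 0, 0], "dr": [0, 0, 0], "jaw": 70}
    - {"xyz": [0, 0, -15], "dr": [0, 0, 0], "jaw": 70}
    - {"xyz": [0, 0, -35], "dr": [0, 0, 0], "jaw": 70}
    - {"xyz": [0, 0, -60], "dr": [0, 0, 0], "jaw": 70}
    - {"xyz": [0, 0, -80], "dr": [0, 0, 0], "jaw": 70}
    - {"xyz": [0, 0, -80], "dr": [0, 0, 0], "jaw": 70}
    - {"xyz": [0, 0, -80], "dr": [0, 0, 0], "jaw": 70}

```text
clock: 9.6
position: [0.4785, -0.0533, 0.3049]
orientation: [-2.939, 0.082, -0.923]
contact_force: [0.1, -0.3, -0.8]
gripper_width: 0.0697
grasp_force: 0.0
```

```bash
python3 m.py t4
```

```text
9.6 [-0.57 -0.56  2.07  0.38  1.15  0.99]
clip [[305.  306.  307.  308.  309.  310. ]
 [200.4 200.4 200.4 200.4 200.3 200.4]
 [556.8 570.  579.5 584.5 569.2 534. ]]
ptr [[293.  294.  295.  296.  297.  298.  299.  300.  301.  302. ]
 [199.9 199.8 199.8 199.8 199.9 199.7 199.8 199.8 200.  200. ]
 [275.5 267.1 266.5 250.2 224.4 165.8  98.9  57.9  42.1  30. ]]
pointer above notch mm 0.5321165308833984
```

```bash
python3 -c "
from h import *
print(workorder.hand_in())"
```

```text
the job is handed in; nothing more can be done
None
```

The pointer stands opposite the notch, about 0.5 mm above its middle by camera measurement. The gripper has let go and is clear of the knob, and the job was handed in at about 10 s; no verdict came back.

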